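Set up the length stop on the bench rail

TASK

Set up the length stop: press the spring button on the side of the sliding bar flush and slide the bar into its square tube until the button pops out through the hole in the tube's side. Then take the stop plate out of the wooden rack (the piece that is both broad and tall) and slide it, upright, fully down into the slot on the end of the bar, and let go. Leave the two offcuts, the glue bottle and the tape measure where they are.

Things in the scene. Friction and masses are not known exactly. Their poses are not given: they have to be found in the camera images.
- rail: Fixed rail: fibreboard base 90 x 275 x 12 mm with a grey square tube and, in line, a grey saddle. Origin on the bench under the tube's open mouth; +y along the tube's axis into it, +x the side with the hole. Tube: y 0 to 125 mm, walls 3.5 mm, inside 26.4 mm wide (x), z 50 to 75.5 mm; mouth flared 2 mm on the +x side. A stop inside halts the bar when the button is 1 mm past the hole's centre.
- mouth (a point): Centre of the tube's open mouth, at the height of the bar's axis, 62 mm above the bench; axes as the rail's.
- hole (a point): Centre of the hole in the tube's +x side, on the tube's outer face, 30 mm in from the mouth; the hole is 20 mm long (along the tube) and 18.5 mm high; axes as the rail's.
- saddle (a point): Centre of the saddle's floor, 121 mm before the mouth, 50 mm above the bench; axes as the rail's. The saddle is 28 mm long (y), 36 mm wide, lips 12 mm high, and carries the bar. Between saddle and mouth both sides of the bar are free, with nothing below it but the base (top 12 mm above the bench).
- bar: Loose square steel bar, 24 x 24 mm, 256 mm long, about 0.34 kg, front end some way in the tube, rear on the saddle. Origin on its underside (50 mm above the bench) below the button; +y into the tube, +x the button's side. Reaches y = -176 to +80 mm. Aluminium bracket on its rear end (y -206 to -174 mm, 82 mm wide). At the start its origin is 27 to 42 mm before the mouth; home, 30 mm inside.
- button (a joint): Dark spring button on the bar's +x side: 0 = out, 8 mm proud of the bar; 0.008 = flush. About 2 N to start, 4.5 N to press flush; springs back. Square-shouldered: it stops dead at the mouth unless pressed nearly flush; once its leading part is inside the mouth the tube holds it in and it can be let go of. It pops out by itself at the hole.
- button_face (a point): Centre of the button's outer face, 16 mm long (along the bar) and 14 mm high; 20 mm from the bar's axis when out, 12 mm when flush; axes as the bar's. When it has popped through the hole it stands out 2 to 5 mm beyond the tube.
- slot (a point): Centre of the slot's floor in the bracket on the bar's rear end, 190 mm behind the button and 24 mm above the bar's underside (74 mm above the bench); axes as the bar's. The slot is 11.4 mm wide along the bar (y), 68 mm long across it (x), 26 mm deep and flares out for another 8 mm above that (its top 108 mm above the bench).
- stop_plate: The stop plate, plain pale wood, 64 mm broad (its x), 9 mm thick (its y), 100 mm tall (its z), about 45 g, standing upright in one of the rack's grooves. Origin at the centre of its lower edge. Either broad face may look either way in the slot.
- rack: Fixed wooden rack, 84 x 190 mm, lying with its long side (its own y) roughly along the robot's x. Three grooves across it at y = -60, 0 and +60 mm, 11.4 mm wide, groove floors 12 mm and wood tops 38 mm above the bench; which groove holds which piece varies. Origin on the bench under its centre.
- offcut_narrow: Bystander in the rack: pale wooden offcut, 38 mm broad (x), 9 mm thick (y), 100 mm tall. Origin at the centre of its lower edge.
- offcut_short: Bystander in the rack: pale wooden offcut, 64 mm broad (x), 9 mm thick (y), only 64 mm tall. Origin at the centre of its lower edge.
- glue_bottle: Bystander: pale glue bottle with an orange cap, 54 mm across, 150 mm tall, upright on the bench. Origin at the centre of its underside.
- tape_measure: Bystander: black tape measure, 70 x 38 x 56 mm high, on the bench. Origin at the centre of its underside.
There are look-alikes about, which are no part of the job. What is shaped like the stop_plate but green or turquoise is not meant.

How it is judged (in metres and radians):
On the way, in this order (a step that is already met when the one before it is completed fails the run):
1. the button is pressed in while still outside the tube (value of joint button above 0.005 m and y of bar in the frame of rail below 0.008 m), for 0.05 s.
2. the bar is home and the button has popped out through the hole (value of joint button below 0.0015 m and y of bar in the frame of rail between 0.0265 and 0.0335 m and distance between button_face and hole below 0.009 m), for 0.2 s.
3. the stop plate stands fully down in the slot (z of stop_plate in the frame of slot between -0.004 and 0.004 m and horizontal distance between stop_plate and slot below 0.005 m and angle between stop_plate's own z axis and vertical below 0.14 rad and angle between the x axis of stop_plate and the x axis of bar, either way round below 0.14 rad), for 0.2 s.
At the end, for the whole second after the job is handed in: Bar within 3.5 mm of home along the tube, button out through the hole (within 1.5 mm of fully out). Stop plate in the slot: lower edge within 4 mm of its floor and 5 mm of its centre, within 8 degrees of upright and of the slot's direction. Both at rest (all of step 2 and all of step 3 and linear speed of each of bar, stop_plate below 0.02 m/s); the robot touches nothing.
It fails at once if the narrow offcut is moved by more than 30 mm (distance of offcut_narrow from where it was at the start of the episode above 0.03 m).
It fails at once if the short offcut is moved by more than 30 mm (distance of offcut_short from where it was at the start of the episode above 0.03 m).
It fails at once if the glue bottle is moved by more than 30 mm (distance of glue_bottle from where it was at the start of the episode above 0.03 m).
It fails at once if the tape measure is moved by more than 30 mm (distance of tape_measure from where it was at the start of the episode above 0.03 m).
It fails at once if the glue bottle is knocked over (angle between glue_bottle's own z axis and vertical above 0.5 rad).
It also fails if it takes over 58 s, if anything falls off the work surface, if the arm or the gripper's body presses on something with over 40 N, if the wrist force passes 120 N, or if a joint passes its speed limit or range.

ROBOT

A 6-joint arm with a two-finger parallel gripper is mounted at the origin on the work surface. World frame = base frame: x ahead of the robot, y to its left, z up, the work surface at z = 0. Lengths are in m, angles in degrees, forces in N, time in s.
With the tool pointing down it reaches from about 0.4 to 0.825 m from the base axis. Payload 7 kg.
Tool frame: the origin (TCP) lies midway between the tips of the shut fingers; the grasp point (between the pads) lies ctrl.tcp_to_grasp behind it (ctrl.tcp_to_grasp is the distance from the TCP to the grasp point, in m); z points along the fingers, y is the line along which they close (so a half turn about z gives the same grasp; the last joint's range is limited). The gripper opens to 88 mm and grips with 3 to 60 N. Pads are 19 mm wide; open, the fingers measure 130 mm over their backs; the gripper's body (78 mm by 193 mm) begins 47 mm behind the grasp point.
Start: joints at [90.533, 20.546, 0.682, 0, -70.136, -16.507], TCP at [0.186, 0.649, 0.227] pointing down, gripper open.
Joint ranges: [-176.03, 176.03], [-82.01, 121.73], [-58.28, 71.71], [-173.87, 95.51], [-174.79, -0.11], [-173.66, 173.66]. Speed limits (degrees/s): [136.94, 136.94, 172.46, 180, 180, 180].

INTERFACE

Orientations are given as [roll, pitch, yaw] about the fixed x, y, z axes, in that order (R = Rz(yaw) Ry(pitch) Rx(roll)).
In Python, from plant import ctrl, imaging, close_job gives the robot as it stands.
- The arm moves only by the shell command python3 -m crank 'ROWS'. ROWS is JSON, a list of rows, each a list of 3 entries, a list of its own where there are three numbers: the shift along the world's x, y, z in m, then the turn, a rotation vector about the world's x, y, z in degrees, then the opening, from -1 (shut) to 1 (fully open), so that 0 is half open. A call has 1 to 12 rows; each row shifts and turns the commanded pose from where the row before left it; what a row does not reach is not made up. A row lasts 1/10 s, in which the tool goes at most 50 mm and 8.59 degrees, less where a joint would pass 70% of its speed; a pose out of reach is approached as far as the arm can. A call is refused whole if a number of a shift passes 0.05 or a number of a turn 8.59, either way. A call with a gripper value outside its range is refused whole. The fingers move at their own pace and stop on an object; the grip force is fixed at half the most. Time passes only in rows, so rows that do not move let the fingers close. It gives the time, the measured TCP pose, the force, the opening and the grip force at its end, in the units of the state.
- ctrl.get_obs(): the state, without advancing time (a new reading comes with each control period).
- imaging.snapshot(name): name is "scene" or "top"; returns (picture, depth): 480x640x3 uint8, blue, green, red; 480x640 float32, m along the optical axis (not along the pixel's ray), 0 where there is no reading.
- imaging.camera_model(name): a dict with "mtx" (3x3 intrinsics, pixels), "R" (3x3) and "t" (3): a world point X has camera coordinates R X + t. Camera axes: x right, y down, z forward; pixel columns grow to the right and rows downward; lengths in m; the calibration is good to about 2 mm. A picture is of the moment at which its call begins. camera_model takes no time and is no camera call.
- close_job(): hands the job in; it is judged then, once.
The state is a dict: "clock": time; "joint_pos": joint angles; "qvel": joint speeds; "tau": joint torques, N m; "tool_pos": TCP position; "orientation": TCP orientation; "force": force on the tool from outside, world axes, zero at the start; "moment": the same for the moment, N m; "opening": finger opening in m; "gripper_force": force on a finger pad.
Only numpy, scipy, OpenCV 4.12 (cv2) and the standard library are available. Lean on these libraries where they do the work, as an engineer would, in place of code of your own. Each camera call takes 0.05 s, during which the arm holds its last target. There are 200 camera calls.

## Working session

There is one attempt and no reset: what is moved stays moved. The work goes in short steps, Python scripts to look and compute and a shell command to move; the robot and the scene stay as the last step left them, time stands still between calls to the robot, and variables do not carry over. Pictures are saved under pics/ and viewed, at most 10 in all, crops included, and the job is handed in when it is done.

```bash
ls; mkdir -p pics
python3 - <<'E'
from plant import ctrl, imaging
import cv2,numpy as np
for n in ("scene","top"):
    p,d=imaging.snapshot(n); cv2.imwrite(f"pics/{n}0.png",p); np.savez(f"pics/{n}0.npz",p=p,d=d)
    m=imaging.camera_model(n); print(n,np.round(m["mtx"],1).tolist(),np.round(m["R"],3).tolist(),np.round(m["t"],3).tolist())
print(ctrl.get_obs(),ctrl.tcp_to_grasp)
E
```

```text
pics
scene [[473.9, 0.0, 321.7], [0.0, 473.9, 239.1], [0.0, 0.0, 1.0]] [[0.278, 0.96, 0.016], [0.787, -0.218, -0.577], [-0.551, 0.173, -0.816]] [-0.117, -0.389, 1.387]
top [[438.2, 0.0, 308.3], [0.0, 438.2, 247.1], [0.0, 0.0, 1.0]] [[-0.001, -1.0, 0.023], [-0.989, -0.003, -0.146], [0.146, -0.023, -0.989]] [-0.046, 0.533, 0.955]
{'clock': 0.1, 'joint_pos': array([ 9.05335699e+01,  2.05862216e+01,  6.40131478e-01, -1.79902312e-02,
       -7.01366579e+01, -1.65072899e+01]), 'qvel': array([ 0.0246891 , -0.11226985,  0.18296131,  0.09174672,  0.06583613,
        0.01881875]), 'tau': array([-1.02461607e-03, -5.84163022e+01,  2.93754119e+01,  7.01548129e+00,
        1.01761395e-02, -5.39651626e-05]), 'tool_pos': array([0.18565717, 0.64851353, 0.22573653]), 'orientation': array([ 1.79915857e+02, -7.29799368e-03, -1.59798396e+01]), 'force': array([ 0.16802352,  0.29766204, -0.25429076]), 'moment': array([ 0.03456993, -0.03704561, -0.00280678]), 'gripper_force': 0.0, 'opening': 0.08751701895816916} 0.0188
```

View pics/scene0.png

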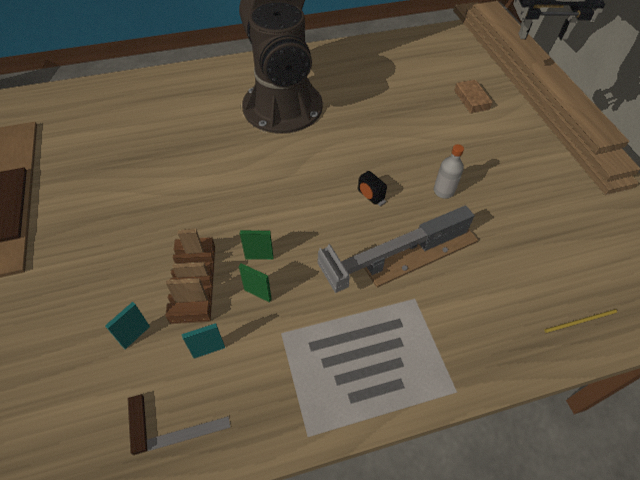

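View pics/top0.png

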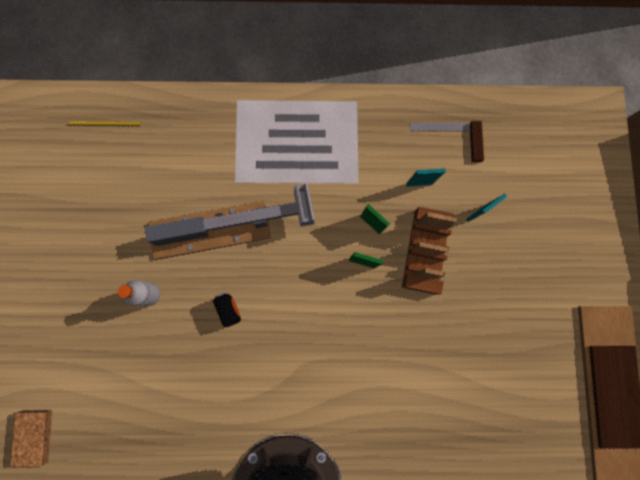

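The scene view shows the base at (283,90), the rail from (320,265) to (475,220), and the rack at (190,280) with three pale pieces at about (190,240), (190,270) and (187,290). There are green and teal decoys at (257,245), (255,283), (128,326) and (204,340). In the top view the rail spans (147..312, 185..255) and the rack is at (428,250). Next I'll take one close crop to check.

Run:
```python
import cv2,numpy as np
s=cv2.imread("pics/scene0.png");t=cv2.imread("pics/top0.png")
def c(i,x,y,w,h): return cv2.resize(i[y:y+h,x:x+w],(400,300),interpolation=cv2.INTER_CUBIC)
a=np.vstack([np.hstack([c(s,140,220,140,105),c(s,310,195,180,135)]),np.hstack([c(t,370,195,140,105),c(t,140,160,184,138)])])
a=np.clip(a.astype(float)*1.6,0,255).astype(np.uint8)
cv2.imwrite("pics/c1.png",a)
```

```text
(no output)
```

View pics/c1.png

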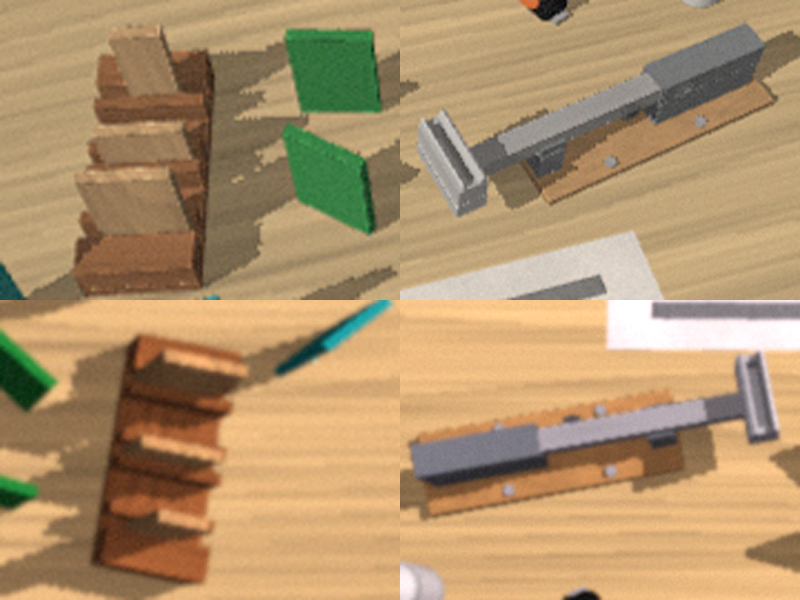

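Choice: the rack holds three pale pieces, seen in the scene crop. The narrow one is at (190,240), the short broad one at (187,270), and the broad and tall one at (186,290), which is about (436,217) in the top view. The last is the stop plate. The green pieces (257,245), (255,283) and teal pieces (128,326), (204,340) are decoys. The button is the dark spot on the tube's far side, at about (218,214) in the top view.

Next I'll measure by height from depth and check it against the given sizes.

```bash
cat > h.py <<'E'
import numpy as np,cv2
from plant import imaging
def cloud(n,d):
    m=imaging.camera_model(n);K=m["mtx"];v,u=np.mgrid[:480,:640]
    c=np.stack([(u-K[0,2])/K[0,0]*d,(v-K[1,2])/K[1,1]*d,d],-1)
    X=(c-m["t"])@m["R"]; X[d<=0]=np.nan; return X
def ray(n,u,v,z):
    m=imaging.camera_model(n); r=m["R"].T@np.linalg.solve(m["mtx"],[u,v,1.]); o=-m["R"].T@m["t"]
    return o+r*(z-o[2])/r[2]
def rect(P):
    (c,s,a)=cv2.minAreaRect((P[:,:2]*1000).astype(np.float32)); return np.round(c,1),np.round(s,1),round(a,1)
E
python3 - <<'E'
from h import *
for n in("scene","top"):
    f=np.load(f"pics/{n}0.npz");X=cloud(n,f["d"]);p=f["p"].astype(int)
    print(n,"bench z",np.nanmedian(X[...,2]), -imaging.camera_model(n)["R"].T@imaging.camera_model(n)["t"])
    box=dict(scene=((310,195,490,330),(150,215,225,335)),top=((140,175,320,265),(400,200,460,300)))[n]
    for b,zs in zip(box,(((.071,.077),(.077,.084),(.1,.115)),((.03,.044),(.07,.081),(.104,.118)))):
        Y=X[b[1]:b[3],b[0]:b[2]]
        for lo,hi in zs:
            k=((Y[...,2]>lo)&(Y[...,2]<hi)).astype(np.uint8)
            q,l,st,ce=cv2.connectedComponentsWithStats(k)
            for i in range(1,q):
                if st[i,4]>15:
                    P=Y[l==i]; print(b[0],lo,hi,"n",st[i,4],"px",ce[i].round()+b[:2],"z",np.median(P[:,2]).round(4),rect(P))
E
```

```text
scene bench z 0.00010230665934435088 [ 1.10287784 -0.21271574  0.90938938]
310 0.071 0.077 n 65 px [452. 226.] z 0.0744 (array([578.4, 249.1]), array([ 11.3, 122.8]), 10.3)
310 0.071 0.077 n 886 px [384. 249.] z 0.074 (array([596.7,  89.3]), array([ 29.1, 205. ]), 11.8)
310 0.071 0.077 n 43 px [333. 266.] z 0.0746 (array([611.6, -32.9]), array([53.8,  3.7]), 10.7)
310 0.071 0.077 n 18 px [320. 263.] z 0.0733 (array([597.6, -56.1]), array([26.9,  2.6]), 9.2)
310 0.071 0.077 n 39 px [331. 280.] z 0.0743 (array([638.3, -47.4]), array([52.7,  9.2]), 19.9)
310 0.077 0.084 n 641 px [446. 220.] z 0.0793 (array([566.7, 245.3]), array([ 35.8, 126.8]), 11.2)
310 0.077 0.084 n 20 px [322. 263.] z 0.0811 (array([603.5, -54. ]), array([35.9,  1.8]), 11.7)
310 0.077 0.084 n 23 px [335. 266.] z 0.0801 (array([616. , -30.6]), array([55.9,  1.4]), 11.1)
310 0.077 0.084 n 16 px [332. 281.] z 0.0802 (array([645.4, -46.1]), array([29.1,  1.1]), 11.9)
310 0.077 0.084 n 17 px [343. 283.] z 0.0802 (array([659.2, -25.1]), array([ 1.9, 21.3]), 13.2)
310 0.1 0.115 n 294 px [334. 262.] z 0.1056 (array([620.2, 
[... 1652 characters left out ...]
, 29.3]), 10.6)
400 0.03 0.044 n 418 px [432. 221.] z 0.0382 (array([ 596. , -337.6]), array([85. , 51.6]), 78.5)
400 0.03 0.044 n 283 px [428. 251.] z 0.038 (array([ 527.6, -323.8]), array([84.5, 32. ]), 78.6)
400 0.03 0.044 n 590 px [423. 282.] z 0.0384 (array([ 459.5, -310.1]), array([85.2, 51.2]), 78.1)
400 0.07 0.081 n 39 px [434. 222.] z 0.0754 (array([ 583.8, -328.1]), array([62.7,  7.3]), 71.9)
400 0.07 0.081 n 134 px [433. 247.] z 0.0761 (array([ 528.4, -320. ]), array([64.2,  9.7]), 79.5)
400 0.104 0.118 n 155 px [441. 217.] z 0.1122 (array([ 587.7, -329.6]), array([63.7, 10.1]), 78.8)
400 0.104 0.118 n 91 px [434. 272.] z 0.1117 (array([ 469.9, -308.3]), array([37.9,  9.2]), 77.9)
```

The depth heights and sizes match: tube 35x127 mm at z 79, bracket 82x29 mm, plate 64x10 mm at z 112. From these:
- **Rail:** yaw is about 10.8°, with the mouth at about (578, 184) mm.
- **Button:** at about (584.5, 150.6) mm, 34 mm before the mouth, inside the stated 27 to 42 mm.
- **Plate:** at (587.6, -330), with its breadth along 78.5°.

I'll grip the bar across x with the pads 8 mm behind the button centre, at (586, 142.7) and tool yaw -79.2.

```bash
python3 -m crank '[[[0.031,-0.039,0],[0,0,-7.9],1],[[0.031,-0.039,0],[0,0,-7.9],1],[[0.031,-0.039,0],[0,0,-7.9],1],[[0.031,-0.039,0],[0,0,-7.9],1],[[0.031,-0.039,0],[0,0,-7.9],1],[[0.031,-0.039,0],[0,0,-7.9],1],[[0.031,-0.039,0],[0,0,-7.9],1],[[0.031,-0.039,0],[0,0,-7.9],1],[[0.031,-0.039,0],[0,0,0],1],[[0.031,-0.039,0],[0,0,0],1],[[0.031,-0.039,0],[0,0,0],1],[[0.031,-0.039,0],[0,0,0],1]]'; python3 -m crank '[[[0.028,-0.038,0],[0,0,0],1],[[0,0,0],[0,0,0],1],[[0,0,0],[0,0,0],1],[[0,0,0],[0,0,0],1]]'
```

```text
clock: 1.3
tool_pos: [0.5585, 0.179, 0.2264]
orientation: [180.0, 0.0, -79.2]
force: [0.2, 0.8, -0.2]
opening: 0.0877
gripper_force: 0.0
clock: 1.7
tool_pos: [0.5853, 0.1432, 0.2263]
orientation: [180.0, 0.0, -79.2]
force: [0.7, -0.1, 0.0]
opening: 0.0877
gripper_force: 0.0
```

```bash
python3 -m crank '[[[0.0005,0,-0.04],[0,0,0],1],[[0,0,-0.045],[0,0,0],1],[[0,0,-0.04],[0,0,0],1],[[0,0,-0.03],[0,0,0],1],[[0,0,-0.02],[0,0,0],1],[[0,0,-0.008],[0,0,0],1],[[0,0,0],[0,0,0],1],[[0,0,0],[0,0,0],1]]'
python3 - <<'E'
from h import *
p,d=imaging.snapshot("scene"); a=p[160:300,300:490]
cv2.imwrite("pics/c2.png",np.clip(cv2.resize(a,(760,560),interpolation=cv2.INTER_CUBIC)*1.5,0,255).astype(np.uint8))
E
```

```text
clock: 2.5
tool_pos: [0.5868, 0.1439, 0.0448]
orientation: [-179.9, 0.0, -79.1]
force: [0.2, 0.2, 0.2]
opening: 0.0877
gripper_force: 0.0
```

View pics/c2.png

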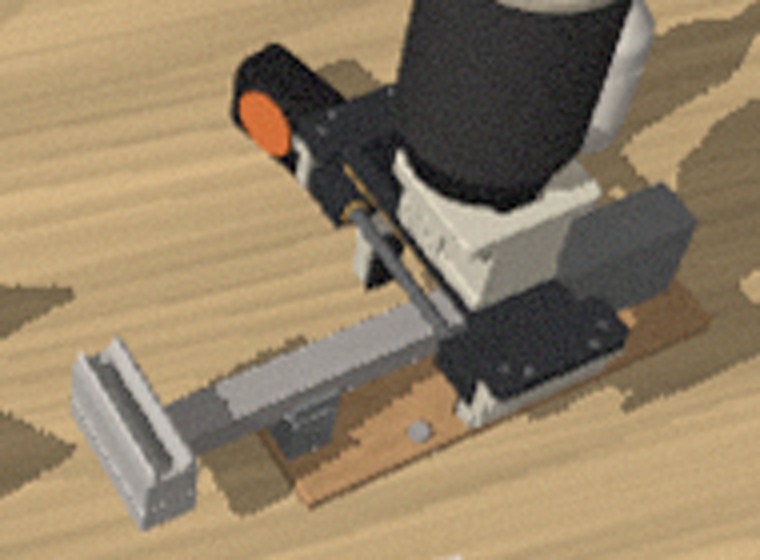

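The fingers straddle the bar just before the mouth, with the tape and bottle clear. Now I'll close, which presses the button.

```bash
python3 -m crank '[[[-0.0008,-0.0012,-0.001],[0,0,0],1],[[0,0,0],[0,0,0],0],[[0,0,0],[0,0,0],-0.4],[[0,0,0],[0,0,0],-1],[[0,0,0],[0,0,0],-1],[[0,0,0],[0,0,0],-1],[[0,0,0],[0,0,0],-1],[[0,0,0],[0,0,0],-1],[[0,0,0],[0,0,0],-1],[[0,0,0],[0,0,0],-1]]'
```

```text
clock: 3.55
tool_pos: [0.5856, 0.1417, 0.0427]
orientation: [-180.0, 0.0, -79.2]
force: [1.4, 0.2, 0.6]
opening: 0.0234
gripper_force: 30.0
```

```bash
python3 -m crank '[[[-0.0009,0.0049,0],[0,0,0],-1],[[-0.0009,0.0049,0],[0,0,0],-1],[[-0.0009,0.0049,0],[0,0,0],-1],[[-0.001,0.0049,0],[0,0,0],-1],[[-0.0006,0.003,0],[0,0,0],-1],[[0,0,0],[0,0,0],-1]]'; python3 -m crank '[[[-0.0004,0.002,0],[0,0,0],-1],[[-0.0004,0.002,0],[0,0,0],-1],[[0,0,0],[0,0,0],-1],[[0,0,0],[0,0,0],-1]]'
```

```text
clock: 4.15
tool_pos: [0.581, 0.1651, 0.0427]
orientation: [-180.0, 0.0, -79.1]
force: [-2.0, -0.8, 5.1]
opening: 0.024
gripper_force: 30.0
clock: 4.55
tool_pos: [0.5804, 0.1684, 0.0427]
orientation: [-180.0, 0.0, -79.2]
force: [-0.1, -2.5, 4.6]
opening: 0.0237
gripper_force: 30.0
```

```bash
python3 -m crank '[[[-0.0004,0.002,0],[0,0,0],-1],[[-0.0004,0.002,0],[0,0,0],-1],[[0,0,0],[0,0,0],-1],[[0,0,0],[0,0,0],-1]]';python3 -m crank '[[[-0.0002,0.001,0],[0,0,0],-1],[[0,0,0],[0,0,0],-1],[[0,0,0],[0,0,0],-1]]'
```

```text
clock: 4.95
tool_pos: [0.5796, 0.1723, 0.0426]
orientation: [-180.0, 0.0, -79.2]
force: [-0.6, -3.9, 5.2]
opening: 0.0235
gripper_force: 30.0
clock: 5.25
tool_pos: [0.5795, 0.173, 0.0426]
orientation: [180.0, -0.0, -79.2]
force: [1.4, -5.0, 5.3]
opening: 0.024
gripper_force: 31.4
```

```bash
python3 -m crank '[[[-0.0002,0.001,0],[0,0,0],-1],[[0,0,0],[0,0,0],-1],[[0,0,0],[0,0,0],-1]]';python3 -m crank '[[[-0.0002,0.001,0],[0,0,0],-1],[[0,0,0],[0,0,0],-1],[[0,0,0],[0,0,0],-1]]'
```

```text
clock: 5.55
tool_pos: [0.5794, 0.1733, 0.0427]
orientation: [180.0, -0.1, -79.2]
force: [2.6, -8.4, 4.9]
opening: 0.024
gripper_force: 33.1
clock: 5.85
tool_pos: [0.5793, 0.1735, 0.0427]
orientation: [180.0, -0.1, -79.2]
force: [3.5, -12.0, 5.0]
opening: 0.0243
gripper_force: 34.8
```

```bash
python3 -m crank '[[[0.0002,-0.0015,0],[0,0,0],-1],[[0,0,0],[0,0,0],0.3],[[0,0,0],[0,0,0],0.3],[[0,0,0],[0,0,0],0.3],[[0,0,0],[0,0,0],0.3],[[0.0047,-0.0245,0],[0,0,0],0.3],[[0.0047,-0.0245,0],[0,0,0],0.3],[[0,0,0],[0,0,0],-1],[[0,0,0],[0,0,0],-1],[[0,0,0],[0,0,0],-1],[[0,0,0],[0,0,0],-1],[[0,0,0],[0,0,0],-1]]';python3 - <<'E'
from h import *
p,d=imaging.snapshot("scene"); X=cloud("scene",d)
Y=X[200:330,300:490];k=(Y[...,2]>.1)&(Y[...,2]<.115)&(Y[...,1]<.02);print(rect(Y[k]))
a=p[200:280,360:470]
cv2.imwrite("pics/c3.png",np.clip(cv2.resize(a,(770,560),interpolation=cv2.INTER_CUBIC)*1.7,0,255).astype(np.uint8))
E
```

```text
clock: 7.05
tool_pos: [0.5884, 0.1254, 0.0426]
orientation: [180.0, 0.0, -79.1]
force: [-0.9, 1.1, -0.8]
opening: 0.024
gripper_force: 30.0
(array([613.9,  -5.8]), array([82.8, 29.2]), 11.5)
```

View pics/c3.png

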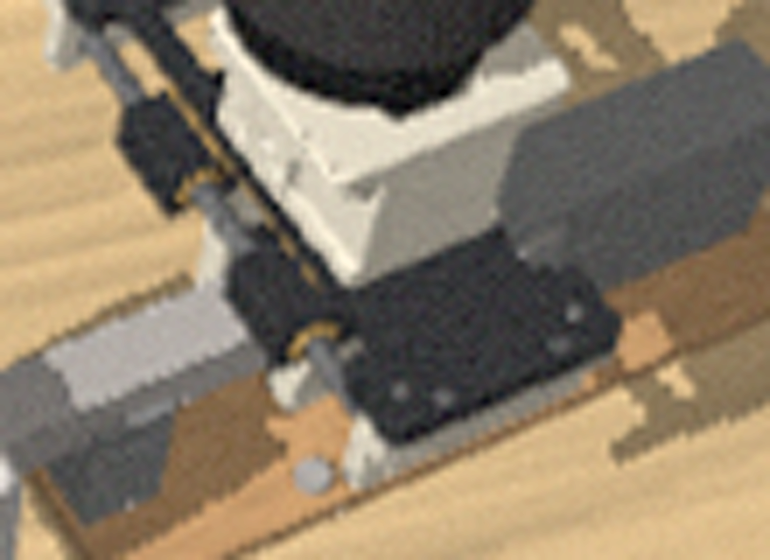

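The grip is now further back, the mouth region is clear of the pads, and the bracket has moved 31 mm. Next I'll push the bar toward home.

```bash
python3 -m crank '[[[-0.0008,0.0039,0],[0,0,0],-1],[[-0.0007,0.0039,0],[0,0,0],-1],[[-0.0008,0.0039,0],[0,0,0],-1],[[-0.0007,0.0039,0],[0,0,0],-1],[[0,0,0],[0,0,0],-1]]';python3 -m crank '[[[-0.0008,0.0039,0],[0,0,0],-1],[[-0.0007,0.0039,0],[0,0,0],-1],[[-0.0004,0.002,0],[0,0,0],-1],[[0,0,0],[0,0,0],-1],[[0,0,0],[0,0,0],-1]]'
```

```text
clock: 7.6
tool_pos: [0.5854, 0.1398, 0.0425]
orientation: [180.0, -0.1, -79.2]
force: [1.8, -5.3, 0.5]
opening: 0.0238
gripper_force: 30.0
clock: 8.1
tool_pos: [0.5836, 0.1494, 0.0425]
orientation: [180.0, -0.1, -79.2]
force: [1.9, -4.8, 0.5]
opening: 0.0234
gripper_force: 30.0
```

```bash
python3 -m crank '[[[-0.0004,0.002,0],[0,0,0],-1],[[-0.0004,0.002,0],[0,0,0],-1],[[-0.0002,0.001,0],[0,0,0],-1],[[0,0,0],[0,0,0],-1],[[0,0,0],[0,0,0],-1]]';python3 -m crank '[[[-0.0002,0.001,0],[0,0,0],-1],[[-0.0002,0.001,0],[0,0,0],-1],[[0,0,0],[0,0,0],-1],[[0,0,0],[0,0,0],-1]]'
```

```text
clock: 8.6
tool_pos: [0.5827, 0.1541, 0.0425]
orientation: [180.0, -0.1, -79.2]
force: [1.7, -6.8, -0.5]
opening: 0.0238
gripper_force: 30.0
clock: 9.0
tool_pos: [0.5822, 0.1572, 0.0425]
orientation: [180.0, -0.0, -79.2]
force: [0.5, -2.9, 1.4]
opening: 0.0236
gripper_force: 30.0
```

Run:
```python
from h import *
p,d=imaging.snapshot("scene"); X=cloud("scene",d)
Y=X[200:330,300:490];k=(Y[...,2]>.1)&(Y[...,2]<.115)&(Y[...,1]<.06)&(Y[...,0]>.55)
q,l,st,ce=cv2.connectedComponentsWithStats(k.astype(np.uint8));i=1+st[1:,4].argmax();print(rect(Y[l==i]))
# button: points beyond tube's +x face
o=np.array([578.2,183.8]);R=np.array([[.982,.187],[-.187,.982]])
Z=(X[...,:2]*1000-o)@R.T; z=X[...,2]*1000
k=(Z[...,1]>5)&(Z[...,1]<70)&(abs(z-62)<10)&(abs(Z[...,0]-19)<5)
for y in range(6,68,4):
    m=k&(abs(Z[...,1]-y)<2); print(y,m.sum(),np.round(np.median(Z[m][:,0]),1) if m.any() else None)
```

```text
(array([607.5,  26. ]), array([82.2, 28.6]), 10.6)
6 0 None
10 0 None
14 0 None
18 0 None
22 0 None
26 0 None
30 0 None
34 0 None
38 0 None
42 0 None
46 0 None
50 1 16.0
54 1 16.1
58 5 15.5
62 4 17.0
66 6 16.4
```

The force has dropped and the bar is at about +30 mm. I'll release, lift and look.

```bash
python3 -m crank '[[[0,0,0],[0,0,0],0.3],[[0,0,0],[0,0,0],0.3],[[0,0,0],[0,0,0],0.3],[[0,0,0],[0,0,0],0.3],[[0,0,0.03],[0,0,0],0.3],[[0,0,0.045],[0,0,0],0.3],[[0,0,0.045],[0,0,0],0],[[0,-0.01,0.045],[0,0,0],0],[[0,-0.045,0],[0,0,0],-0.3],[[0,-0.048,0],[0,0,0],-0.3],[[0,-0.049,0],[0,0,0],-0.3],[[0,-0.049,0],[0,0,0],-0.3]]';python3 - <<'E'
from h import *
p,d=imaging.snapshot("scene"); X=cloud("scene",d)
Y=X[200:330,300:490]
for lo,hi in((.1,.115),(.077,.084)):
    k=(Y[...,2]>lo)&(Y[...,2]<hi)&(Y[...,0]>.53)
    q,l,st,ce=cv2.connectedComponentsWithStats(k.astype(np.uint8));i=1+st[1:,4].argmax();print(st[i,4],rect(Y[l==i]))
a=p[190:290,320:490]
cv2.imwrite("pics/c4.png",np.clip(cv2.resize(a,(765,450),interpolation=cv2.INTER_CUBIC)*1.7,0,255).astype(np.uint8))
E
```

```text
clock: 10.25
tool_pos: [0.582, -0.0453, 0.2079]
orientation: [-180.0, 0.0, -79.1]
force: [1.0, 0.5, 0.3]
opening: 0.0309
gripper_force: 0.0
288 (array([606.4,  25.9]), array([84.6, 29.2]), 11.4)
646 (array([566.7, 244.2]), array([ 35.6, 129.7]), 11.2)
```

View pics/c4.png

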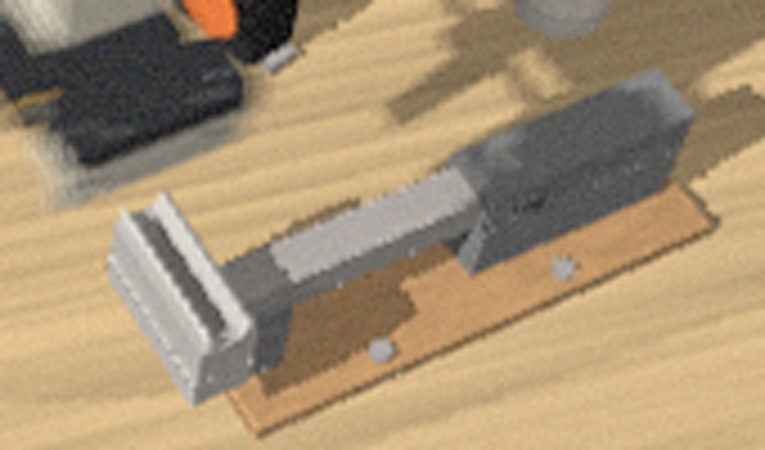

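The view shows the bar home in the tube, with a dark feature at crop (528,205) where the hole is. I'll check with depth that the button stands out.

Run:
```python
from h import *
o=np.array([578.2,183.8]);R=np.array([[.982,.187],[-.187,.982]])
p,d=imaging.snapshot("scene"); X=cloud("scene",d)
Z=(X[...,:2]*1000-o)@R.T; z=X[...,2]*1000
k=(Z[...,1]>2)&(Z[...,1]<70)&(abs(z-62)<7)&(abs(Z[...,0]-17)<9)
for y in range(4,68,4):
    m=k&(abs(Z[...,1]-y)<2); print(y,m.sum(),np.round(np.sort(Z[m][:,0]),0).astype(int).tolist(), p[m].mean().round() if m.any() else '')
```

```text
4 12 [8, 9, 10, 10, 11, 14, 14, 14, 16, 17, 17, 18] 58.0
8 4 [14, 16, 16, 17] 54.0
12 3 [16, 16, 16] 48.0
16 7 [15, 16, 16, 16, 16, 16, 17] 51.0
20 3 [15, 16, 17] 54.0
24 8 [14, 15, 16, 17, 18, 18, 18, 19] 47.0
28 4 [15, 18, 19, 20] 47.0
32 6 [13, 16, 16, 18, 18, 18] 44.0
36 3 [18, 18, 19] 39.0
40 3 [16, 16, 17] 47.0
44 4 [15, 15, 16, 16] 50.0
48 5 [16, 16, 16, 17, 17] 51.0
52 3 [16, 17, 17] 51.0
56 5 [15, 15, 16, 16, 16] 49.0
60 3 [16, 16, 17] 53.0
64 4 [16, 16, 16, 16] 52.0
```

The button stands about 2 to 3 mm out at y 23 to 37, so it has popped. Next, go over the plate at (587.6, -330) with yaw -101.5.

```bash
python3 -m crank '[[[0.001,-0.0475,0],[0,0,-4.5],-0.3],[[0.001,-0.0475,0],[0,0,-4.5],-0.3],[[0.001,-0.0475,0],[0,0,-4.5],-0.3],[[0.001,-0.0475,0],[0,0,-4.5],-0.3],[[0.001,-0.0475,0],[0,0,-4.4],-0.3],[[0.001,-0.0475,0],[0,0,0],-0.3],[[0,0,-0.03],[0,0,0],-0.3],[[0,0,-0.03],[0,0,0],-0.3],[[0,0,0],[0,0,0],-0.3],[[0,0,0],[0,0,0],-0.3]]'
python3 - <<'E'
from h import *
p,d=imaging.snapshot("scene"); X=cloud("scene",d)
Y=X[215:335,140:235]; k=(Y[...,2]>.104)&(Y[...,2]<.118)
q,l,st,ce=cv2.connectedComponentsWithStats(k.astype(np.uint8))
for i in range(1,q):
    if st[i,4]>20: print(st[i,4],rect(Y[l==i]))
E
```

```text
clock: 11.35
tool_pos: [0.5884, -0.3286, 0.1478]
orientation: [179.9, -0.0, -101.5]
force: [1.0, -0.2, 1.6]
opening: 0.0304
gripper_force: 0.0
83 (array([ 592.6, -312.3]), array([25.9, 11.9]), 77.1)
```

```bash
python3 -m crank '[[[-0.0005,-0.0015,-0.015],[0,0,0],-0.3],[[0,0,-0.025],[0,0,0],-0.3],[[0,0,-0.02],[0,0,0],-0.3],[[0,0,-0.01],[0,0,0],-0.3],[[0,0,0],[0,0,0],-0.3],[[0,0,0],[0,0,0],-1],[[0,0,0],[0,0,0],-1],[[0,0,0],[0,0,0],-1],[[0,0,0],[0,0,0],-1]]'
```

```text
clock: 12.3
tool_pos: [0.5883, -0.3305, 0.0786]
orientation: [-179.9, -0.0, -101.6]
force: [0.1, 0.5, 3.9]
opening: 0.0088
gripper_force: 30.0
```

```bash
python3 -m crank '[[[0,0,0.02],[0,0,0],-1],[[0,0,0.03],[0,0,0],-1],[[0,0,0.04],[0,0,0],-1],[[0,0,0.04],[0,0,0],-1],[[0.002,0.04,0],[0,0,-7.5],-1],[[0.002,0.04,0],[0,0,-7.5],-1],[[0.002,0.04,0],[0,0,-7.5],-1],[[0.002,0.04,0],[0,0,-7.5],-1],[[0.002,0.04,0],[0,0,-7.5],-1],[[0.002,0.04,0],[0,0,-7.5],-1],[[0.002,0.04,0],[0,0,-7.5],-1],[[0.002,0.035,0],[0,0,-7.5],-1]]'; python3 -m crank '[[[0.002,0.02,0],[0,0,-7.6],-1],[[0,0,0],[0,0,0],-1],[[0,0,0],[0,0,0],-1],[[0,0,0],[0,0,0],-1]]'
python3 - <<'E'
from h import *
ps=[]
for n in("scene","top"):
    p,d=imaging.snapshot(n); X=cloud(n,d)
    b=dict(scene=(290,150,490,330),top=(140,150,340,265))[n]
    Y=X[b[1]:b[3],b[0]:b[2]]
    for lo,hi in((.1,.115),(.125,.135),(.137,.142),(.145,.155),(.155,.165),(.165,.175),(.185,.195),(.222,.236)):
        k=(Y[...,2]>lo)&(Y[...,2]<hi)&(Y[...,0]>.53)
        q,l,st,ce=cv2.connectedComponentsWithStats(k.astype(np.uint8))
        for i in range(1,q):
            if st[i,4]>15: print(n,lo,hi,st[i,4],ce[i].round()+b[:2],rect(Y[l==i]))
    ps.append(cv2.resize(p[150:290,280:420] if n=="scene" else p[140:280,230:370],(400,400)))
cv2.imwrite("pics/c5.png",np.clip(np.hstack(ps)*1.6,0,255).astype(np.uint8))
E
```

```text
clock: 13.5
tool_pos: [0.6036, -0.0134, 0.208]
orientation: [180.0, 0.0, -161.9]
force: [0.5, -0.3, 0.0]
opening: 0.0092
gripper_force: 30.0
clock: 13.9
tool_pos: [0.6057, 0.0041, 0.2076]
orientation: [-180.0, -0.0, -169.1]
force: [-0.3, 0.1, -0.3]
opening: 0.0091
gripper_force: 30.0
scene 0.1 0.115 108 [369. 255.] (array([620.5,  39.1]), array([55.4, 11.7]), 4.7)
scene 0.1 0.115 71 [361. 260.] (array([621.7,  17.9]), array([57.2, 13.7]), 21.2)
scene 0.145 0.155 65 [351. 242.] (array([6.062e+02, 3.000e-01]), array([65.5,  9.1]), 17.3)
scene 0.155 0.165 67 [351. 239.] (array([6.064e+02, 2.000e-01]), array([63.9,  8.4]), 18.3)
scene 0.165 0.175 65 [352. 235.] (array([6.056e+02, 3.000e-01]), array([64.9,  8.2]), 18.2)
scene 0.185 0.195 46 [356. 234.] (array([620.7,   3.3]), array([35.1,  8.2]), 24.8)
scene 0.222 0.236 21 [364. 215.] (array([613.5,  21.1]), array([8.8, 7.8]), 69.0)
scene 0.222 0.236 103 [354. 222.] (array([620. ,  -3.8]), array([47.1, 14.6]), 49.4)
top 0.1 0.115 147 [277. 219.] (array([585.7,  23.7]), array([39.8, 29. ]), 11.6)
```

View pics/c5.png

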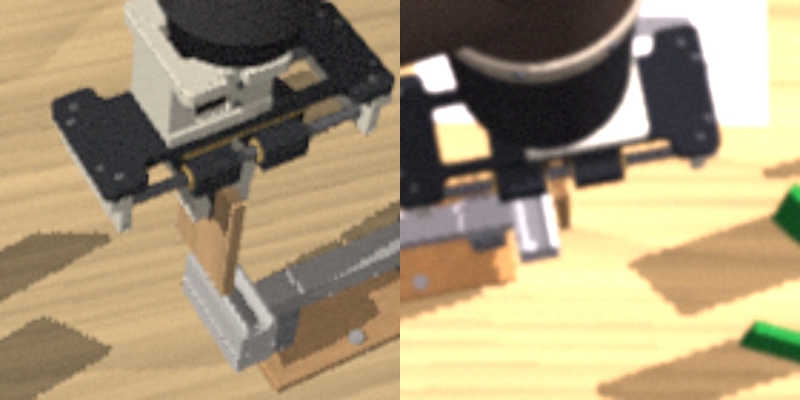

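The plate hangs upright just rear of the slot, as the scene half shows at crop (215,235). In the plate-to-slot comparison I need about +2.1, +22.5 mm.

```bash
python3 -m crank '[[[0.001,0.0115,0],[0,0,0],-1],[[0.0011,0.011,0],[0,0,0],-1],[[0,0,-0.01],[0,0,0],-1],[[0,0,-0.01],[0,0,0],-1],[[0,0,0],[0,0,0],-1],[[0,0,0],[0,0,0],-1]]'
python3 - <<'E'
from h import *
ps=[]
for n in("scene",):
    p,d=imaging.snapshot(n); X=cloud(n,d)
    Y=X[150:330,290:490]
    for lo,hi in((.1,.114),(.125,.135),(.137,.147)):
        k=(Y[...,2]>lo)&(Y[...,2]<hi)&(Y[...,0]>.53)
        q,l,st,ce=cv2.connectedComponentsWithStats(k.astype(np.uint8))
        for i in range(1,q):
            if st[i,4]>15: print(n,lo,hi,st[i,4],ce[i].round(),rect(Y[l==i]))
    cv2.imwrite("pics/c6.png",np.clip(cv2.resize(p[200:300,320:440],(720,600),interpolation=cv2.INTER_CUBIC)*1.6,0,255).astype(np.uint8))
E
```

```text
clock: 14.6
tool_pos: [0.6076, 0.027, 0.1869]
orientation: [-180.0, -0.1, -169.2]
force: [0.2, -0.3, 0.3]
opening: 0.0085
gripper_force: 30.0
scene 0.1 0.114 169 [ 71. 104.] (array([607.9,  23.8]), array([83.4, 28. ]), 15.1)
scene 0.125 0.135 67 [71. 95.] (array([607. ,  23.2]), array([67.6,  9.6]), 16.9)
scene 0.137 0.147 65 [72. 92.] (array([608.5,  23.1]), array([64.5,  9.4]), 17.8)
```

View pics/c6.png

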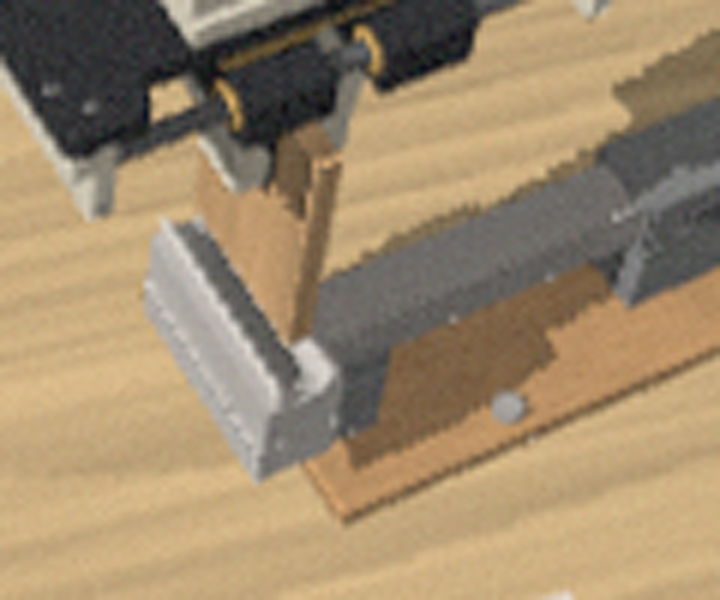

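The plate sits over the slot with its lower edge at crop (290,335). The plate and bracket centres agree, so I'll lower it and watch the force.

```bash
python3 -m crank '[[[0,0,-0.008],[0,0,0],-1],[[0,0,-0.006],[0,0,0],-1],[[0,0,-0.004],[0,0,0],-1],[[0,0,0],[0,0,0],-1]]'; python3 -m crank '[[[0,0,-0.003],[0,0,0],-1],[[0,0,-0.003],[0,0,0],-1],[[0,0,-0.002],[0,0,0],-1],[[0,0,0],[0,0,0],-1]]'
```

```text
clock: 15.05
tool_pos: [0.6074, 0.0271, 0.1686]
orientation: [-180.0, -0.1, -169.2]
force: [-0.1, 0.3, 0.5]
opening: 0.009
gripper_force: 30.0
clock: 15.45
tool_pos: [0.6077, 0.0272, 0.1612]
orientation: [-180.0, -0.0, -169.2]
force: [0.1, 0.1, -1.0]
opening: 0.0089
gripper_force: 30.0
```

```bash
python3 -m crank '[[[0,0,-0.005],[0,0,0],-1],[[0,0,-0.005],[0,0,0],-1],[[0,0,-0.004],[0,0,0],-1],[[0,0,0],[0,0,0],-1]]'; python3 -m crank '[[[0,0,-0.003],[0,0,0],-1],[[0,0,-0.002],[0,0,0],-1],[[0,0,0],[0,0,0],-1],[[0,0,0],[0,0,0],-1]]'
```

```text
clock: 15.85
tool_pos: [0.6074, 0.0271, 0.1466]
orientation: [-180.0, -0.1, -169.2]
force: [-0.3, -0.5, -0.6]
opening: 0.0088
gripper_force: 30.0
clock: 16.25
tool_pos: [0.6079, 0.0272, 0.1426]
orientation: [-180.0, 0.0, -169.2]
force: [-0.8, 0.2, -0.9]
opening: 0.009
gripper_force: 30.0
```

```bash
python3 -m crank '[[[0,0,-0.001],[0,0,0],-1],[[0,0,-0.001],[0,0,0],-1],[[0,0,0],[0,0,0],-1],[[0,0,0],[0,0,0],-1]]'; python3 -m crank '[[[0,0,0],[0,0,0],-0.5],[[0,0,0],[0,0,0],-0.3],[[0,0,0],[0,0,0],-0.3],[[0,0,0],[0,0,0],-0.3],[[0,0,0.02],[0,0,0],-0.3],[[0,0,0.03],[0,0,0],-0.3],[[0,0,0.04],[0,0,0],-0.3],[[0,0,0.04],[0,0,0],-0.3],[[-0.04,0,0.02],[0,0,0],-0.3],[[-0.04,0,0],[0,0,0],-0.3],[[-0.04,0,0],[0,0,0],-0.3],[[0,0,0],[0,0,0],-0.3]]'
python3 - <<'E'
from h import *
ps=[]
for n in("scene","top"):
    p,d=imaging.snapshot(n); X=cloud(n,d)
    b=dict(scene=(290,150,490,330),top=(140,150,340,265))[n]
    Y=X[b[1]:b[3],b[0]:b[2]]
    for lo,hi in((.1,.112),(.125,.135),(.17,.18)):
        k=(Y[...,2]>lo)&(Y[...,2]<hi)&(Y[...,0]>.53)
        q,l,st,ce=cv2.connectedComponentsWithStats(k.astype(np.uint8))
        for i in range(1,q):
            if st[i,4]>15: print(n,lo,hi,st[i,4],rect(Y[l==i]))
    k=(Y[...,2]>.14)&(Y[...,2]<.2)&(Y[...,0]>.58)&(Y[...,0]<.65)&(abs(Y[...,1]-.026)<.02)
    print("top z",np.nanpercentile(Y[k][:,2],[90,95,98]))
    if n=="scene":
        cv2.imwrite("pics/c7.png",np.clip(cv2.resize(p[170:290,320:480],(800,600),interpolation=cv2.INTER_CUBIC)*1.6,0,255).astype(np.uint8))
E
```

```text
clock: 16.65
tool_pos: [0.6079, 0.0272, 0.1406]
orientation: [-180.0, 0.0, -169.2]
force: [-0.3, -0.7, 0.4]
opening: 0.0088
gripper_force: 30.0
clock: 17.85
tool_pos: [0.4842, 0.0267, 0.2917]
orientation: [179.9, 0.1, -169.1]
force: [1.3, 0.2, 0.1]
opening: 0.0307
gripper_force: 0.0
scene 0.1 0.112 229 (array([607.6,  25.7]), array([82.5, 26.7]), 11.7)
scene 0.125 0.135 63 (array([608.8,  26.4]), array([61.6,  8.8]), 12.0)
scene 0.17 0.18 153 (array([606.6,  27.1]), array([64.6, 10.6]), 10.0)
top z [0.17471307 0.17519847 0.17596166]
top z nan
  return np.nanmean(a, axis, out=out, keepdims=keepdims)
```

View pics/c7.png

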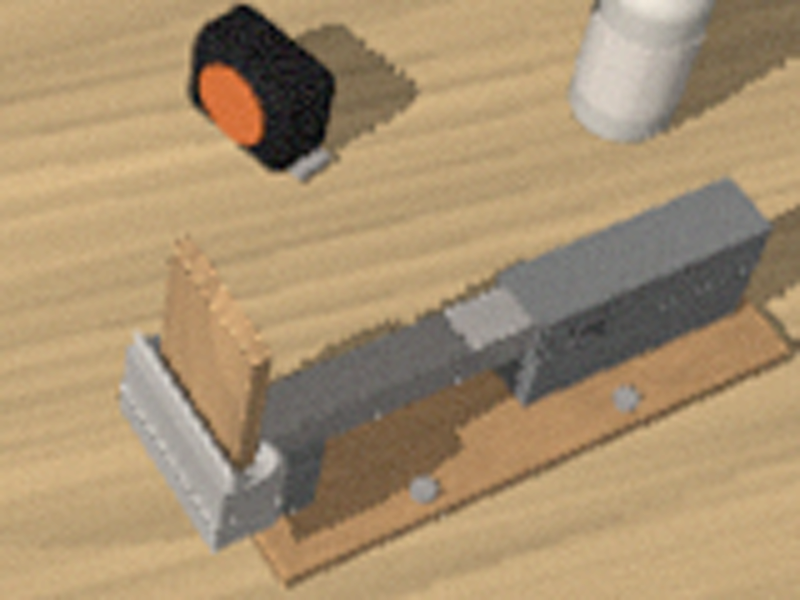

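The plate stands upright in the slot at crop (215,350). Its top is at z ≈ 174.5 mm against 174 expected, and its centre is within about 2 mm of the bracket's. The button shows in the hole at (588,328), and the gripper is clear. I'll hand in the job.

```bash
python3 -c "
from plant import close_job; print(close_job())"
```

```text
the job is handed in; nothing more can be done
None
```

The job is handed in at about 18 s of the 58 s allowed: the bar measured home with its button out through the hole, and the stop plate upright and fully down in the slot; I got no verdict back from the judging.

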